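Dock a vial rack under the blow-down evaporator

ROBOT

A 7-joint arm with a two-finger parallel gripper is mounted at the origin on the work surface. World frame = base frame: x ahead of the robot, y to its left, z up, the work surface at z = 0. Lengths are in m, angles in rad, forces in N, time in s.
With the tool pointing down it reaches from about 0.425 to 1.025 m from the base axis. Payload 9.4 kg.
Tool frame: the origin (TCP) lies midway between the tips of the shut fingers; the grasp point (between the pads) lies 19 mm behind it; z points along the fingers, y is the direction in which the jaws open and shut (so a half turn about z gives the same grasp; the last joint's range is limited). The gripper opens to 85 mm and grips with 20 to 120 N. Pads are 22 mm wide; open, the fingers measure 114 mm over their backs; the gripper's body (76 mm by 85 mm) begins 54 mm behind the grasp point. The pads swing forward as they close: fully open they stand 13 mm farther back than shut.
Start: joints at [-1.234, 0.599, -0.003, 1.599, 0.002, 0.943, -0.08], TCP at [0.292, 0.664, 0.231] pointing down, gripper open.
Joint ranges: [-2.57, 2.57], [-0.35, 1.97], [-1.29, 1.29], [0.11, 2.56], [-1.05, 4.19], [0.11, 1.86], [-2.63, 2.63]. Speed limits (rad/s): [2.22, 2.22, 3.01, 3.01, 3.14, 3.14, 3.14].

INTERFACE

Orientations are given as a unit quaternion [x, y, z, w].
In Python, from bench import status, viewer, job gives the robot as it stands. The module is installed in compiled form; this text tells all that it offers.
- The arm moves only by the shell command python3 -m creep 'ROWS' [FORCE]. ROWS is JSON, a list of rows, each a list of 3 entries, a list of its own where there are three numbers: the finger opening in mm, from 0 to 85.4, then the shift along the tool's x, y, z scaled (see below), then the turn about the tool's z scaled (see below). In form: [[grip, [dx, dy, dz], spin], ...]. A call has 1 to 8 rows; each row shifts and turns the commanded pose from where the row before left it, along the tool's axes as they then stand; what a row does not reach is not made up. The controller multiplies each number of a shift by 40 mm and each number of a turn by 5 degrees. A row lasts 1/8 s, in which the tool goes at most 62.5 mm and 10.7 degrees, less where a joint would pass 70% of its speed; a pose out of reach is approached as far as the arm can. A call with a number of a shift or a turn outside -1 to 1 is refused whole. A call with a gripper value outside its range is refused whole. The fingers move at their own pace and stop on an object; FORCE is the grip in N (left out, the last holds). Time passes only in rows, so rows that do not move let the fingers close. It gives the time, the measured TCP pose, the force and the opening at its end, in the units of the state.
- status.observe(): the state, without advancing time (a new reading comes with each control period).
- viewer.get_image(name): name is "scene" or "top" or "wrist"; returns a dict with "color" (480x640x3 uint8, blue, green, red), "fov_y" (degrees; the focal length in pixels is half the picture's height over the tangent of half this angle, whatever the lens; pixels are square), "cx", "cy" (the principal point, pixels), "k1" (the pictures are not rectified: a ray, as slopes to the right and down, at radius r is drawn at 1 + k1 r^2 times it, then the intrinsics apply), "position" and "orientation" of the camera in the world. Camera axes: x right, y up, looking along -z (the intrinsics and any distortion apply to the point x, -y, -z); pixel columns grow to the right and rows downward; lengths in m; the calibration is good to about 2 mm. A picture is of the moment at which its call begins. There is no depth.
- job.close_job(): hands the job in, once; it reports no verdict.
The state is a dict: "t": time; "q": joint angles; "joint_velocities": joint speeds; "joint_torque": joint torques, N m; "tool_pos": TCP position; "tcp_rot": TCP orientation; "wrist_force": force on the tool from outside, world axes, zero at the start; "moment": the same for the moment, N m; "width": finger opening in m.
Only numpy, scipy, OpenCV 4.12 (cv2) and the standard library are available. Lean on these libraries where they do the work, as an engineer would, in place of code of your own. Each camera call takes 0.05 s, during which the arm holds its last target. There are 200 camera calls.

TASK

Slide the blue rack of open amber vials along the bench, strike end first, between the guide rails and in under the head of the blow-down evaporator, and press it gently home until its strike has snapped into the catch and it sits against the depth stop; then let go. The stop is out of sight under the head and the last user left it at a depth that nobody noted, so go by feel and do not ram it. Keep the rack level, the vials clear of the underside of the head and the robot off the evaporator, and leave the other things on the bench where they are.

Things in the scene. Friction and masses are not known exactly. Their poses are not given: they have to be found in the camera images.
- rack: Blue two-deck rack with 12 open amber vials fixed in it, 0.28 to 0.44 kg. Origin: centre of the underside of its 130 (x) x 100 (y) mm body, on the bench; z up. Decks reach 36 mm high, vials 66 mm. From the -x face a steel tongue, 30 mm wide, its top 12 mm high, runs out to the black grip; from the +x face the strike sticks out. Slides on the bench with friction 0.5 to 0.7.
- rack_grip (a point): Grip point of the rack's black upright grip, 185 mm from the rack's origin along its -x, 40 mm above the bench; axes as the rack. The grip is a 20 x 20 mm post, top 60 mm above the bench, its faces square to the rack's axes, nothing beside it.
- rack_mid (a point): Centre of the rack's body, 33 mm above its origin; axes as the rack.
- rack_strike (a point): Tip of the steel strike, 127 mm from the rack's origin along its +x, 20 mm high; axes as the rack. Behind the bullet nose it is a bar 16 mm thick for 51 mm, then a 6 mm neck 11 mm long next to the rack. The catch rollers are opened by the nose, ride on the bar and close in behind it on the neck.
- dock: Blow-down evaporator, fixed: cream column, overhanging head, two foot rails 22 mm high. Origin: on the bench, midway between the rails, below the head's front edge; +x points into the machine (the rack goes in along it, rack +x along dock +x), z up. The rack slides on the bench between the rails, whose inner faces are 105 mm apart from x = -30 mm inwards. Column from x = 225 mm.
- dock_mouth (a point): Middle of the mouth of the guide rails, at dock x = -60 mm and rail-top height (22 mm); axes as the dock. Here the flared lead-ins are about 130 mm apart, narrowing to 105 mm at dock x = -30 mm.
- head: The evaporator's overhanging head, one with the dock, same origin and axes: x = 0 to 232 mm, 190 mm wide, underside 79 mm, top 149 mm above the bench (13 mm over the vials). Nothing else sticks out in front of it by more than 15 mm.
- dock_home (a point): The shallowest place that the rack's origin can have when home, at dock x = 47 mm on the bench; axes as the dock. The depth stop under the head may be set 0 to 36 mm deeper than this (unmeasured), and the double-roller catch, on the centre line, moves with it. The stop is hard: over 35 N of contact between rack and evaporator, all sides added up (15 N of it is the catch), does damage: push with 15 N at most.
- catch_l (a joint): Travel (m) of the sprung catch roller on the dock's +y side: 0 = nothing in the catch; 0.0035 = strike's bar between the rollers; 0.001 to 0.0016 = home (each may differ by 0.001 if the rack is off-centre). On top of 1 to 3 N of bench friction, pushing meets 4 N more from 51 to 42 mm before home, then almost none, and over the last 7 mm the catch pulls the rack in with up to 4 N, which may or may not be enough by itself.
- catch_r (a joint): The same for the roller on the dock's -y side.
- beaker: Glass beaker, 68 mm across, 80 mm tall; not to be disturbed. Origin at its underside.
- reagent: Amber reagent bottle with blue cap, 72 mm across, 150 mm tall; not to be disturbed. Origin at its underside.
- jar: White screw-top jar, 60 mm across, 70 mm tall; not to be disturbed. Origin at its underside.
- spatula: Steel micro spatula lying flat, 163 mm long; not to be disturbed. Origin at its underside.
- block: Orange tube block, 110 x 60 x 24 mm; not to be disturbed. Origin at its underside.
- vial: Single closed amber vial with black cap, 21 mm across, 61 mm tall; not to be disturbed. Origin at its underside.

How it is judged:
On the way, in this order (a step that is already met when the one before it is completed fails the run):
1. the rack stands in line between the guide rails, its strike end under the head (x of rack_mid in the frame of dock above -0.03 m and y of rack_mid in the frame of dock between -0.006 and 0.006 m and angle between the x axis of rack and the x axis of dock, either way round below 0.06 rad and height (world z) of rack below 0.006 m), for 0.1 s.
2. the rack is home: strike snapped into the catch (x of rack_mid in the frame of dock above 0.0455 m and value of joint each of catch_l, catch_r below 0.0026 m), for 0.2 s.
At the end, for the whole second after the job is handed in: The rack rests flat on the bench between the guide rails (within 6 mm of the centre line and 0.06 rad), at rest and home: at least 45.5 mm in and with both catch rollers back to under 2.6 mm of travel, that is, the strike fully through the catch, within about 1.5 mm of the stop (all of step 2 and y of rack_mid in the frame of dock between -0.006 and 0.006 m and angle between the x axis of rack and the x axis of dock, either way round below 0.06 rad and angle between rack's own z axis and vertical below 0.05 rad and height (world z) of rack below 0.004 m and linear speed of rack below 0.01 m/s); the robot touches nothing.
It fails at once if the rack or its vials touch the head (contact force between rack and head above 0.5 N).
It fails at once if the rack is forced against the evaporator (rails, catch or stop) with more than 35 N (contact force between rack and dock above 35 N).
It fails at once if the robot bumps the evaporator (contact force between any of the arm, the fingers and dock above 2 N).
It fails at once if the rack is tilted by more than 0.12 rad (angle between rack's own z axis and vertical above 0.12 rad).
It fails at once if another thing on the bench is moved by more than 20 mm (distance of any of beaker, reagent, jar, spatula, block, vial from where it was at the start of the episode above 0.02 m).
It also fails if it takes over 54 s, if anything falls off the work surface, if the arm or the gripper's body presses on something with over 40 N, if the wrist force passes 120 N, or if a joint passes its speed limit or range.

## Working session

There is one attempt and no reset: what is moved stays moved. The work goes in short steps, Python scripts to look and compute and a shell command to move; the robot and the scene stay as the last step left them, time stands still between calls to the robot, and variables do not carry over. Pictures are saved under pics/ and viewed, about 8 in all and at most 12, crops included, and the job is handed in when it is done.

```bash
mkdir -p pics; python3 - <<'E'
from bench import status, viewer
import cv2
print(status.observe())
for n in ("scene","top"):
    d=viewer.get_image(n); cv2.imwrite(f"pics/{n}0.png",d["color"]); print(n,{k:v for k,v in d.items() if k!="color"})
E
```

```text
{'t': 0.0, 'q': array([-1.23369622,  0.6001527 , -0.00253613,  1.60012966,  0.00180884,
        0.9429193 , -0.07979137]), 'joint_velocities': array([ 1.25653354e-04, -1.45815430e-03, -1.14149599e-03,  8.96635672e-05,
       -5.76604478e-05,  6.64962788e-04, -5.82249593e-04]), 'joint_torque': array([ 9.08428156e-04, -7.76475406e+01,  1.56478375e+00, -2.58000898e+01,
        1.21597308e-02,  9.16521822e-03,  9.96336411e-06]), 'tool_pos': array([0.29134573, 0.66336101, 0.23039723]), 'tcp_rot': array([ 2.05394474e-01,  9.78678938e-01, -7.98793881e-04, -8.70253036e-05]), 'wrist_force': array([-0.25001496, -0.49047333,  0.5183082 ]), 'moment': array([-0.00077503,  0.00224423,  0.00856009]), 'width': 0.08545699125591849}
scene {'fov_y': 54.65235549800331, 'cx': 319.49631557400545, 'cy': 245.42029720851377, 'k1': 0.02446661921549629, 'position': array([ 1.29049935, -0.27624343,  0.67220393]), 'orientation': array([0.36697523, 0.26415674, 0.50068073, 0.73815257])}
top {'fov_y': 47.88008097449627, 'cx': 316.9917820681971, 'cy': 230.49700782648316, 'k1': -0.03875419446297686, 'position': array([0.27916365, 0.00187918, 1.1506643 ]), 'orientation': array([ 0.07550734, -0.06944949, -0.65773978,  0.74622637])}
```

View pics/top0.png

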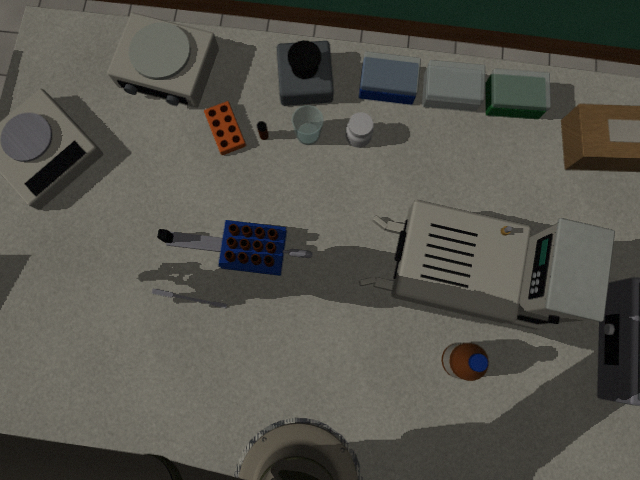

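View pics/scene0.png

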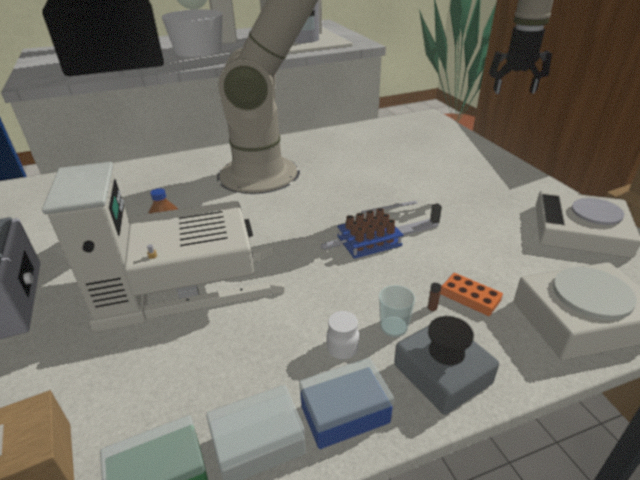

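Top view: rack at about (253,247), grip (166,236), strike tip (308,253). The lead-in tips are at about (378,220) and (363,282), and the head front edge runs from (414,202) to (394,297). The spatula lies at (160–228, 293–305).

```bash
cat > h.py <<'E'
import numpy as np, cv2
from scipy.spatial.transform import Rotation as R
from bench import viewer, status
def K(d):
    f=240/np.tan(np.radians(d["fov_y"]/2)); return f,np.array([d["cx"],d["cy"]])
def cast(d,px,z):
    f,c=K(d); s=(np.atleast_2d(px).astype(float)-c)/f; u=s.copy()
    for _ in range(20): u=s/(1+d["k1"]*(u**2).sum(1,keepdims=True))
    r=R.from_quat(d["orientation"]).apply(np.c_[u[:,0],-u[:,1],-np.ones(len(u))])
    p=d["position"]; t=(z-p[2])/r[:,2]; return (p+t[:,None]*r)
def proj(d,P):
    f,c=K(d); q=R.from_quat(d["orientation"]).inv().apply(np.atleast_2d(P)-d["position"])
    u=np.c_[q[:,0],-q[:,1]]/-q[:,2:]; return c+f*u*(1+d["k1"]*(u**2).sum(1,keepdims=True))
E
python3 - <<'E'
from h import *
d=viewer.get_image("top"); im=d["color"]
cv2.imwrite("pics/crop1.png",cv2.resize(im[195:330,150:310],None,fx=4,fy=4,interpolation=cv2.INTER_CUBIC))
cv2.imwrite("pics/crop2.png",cv2.resize(im[190:330,345:545],None,fx=4,fy=4,interpolation=cv2.INTER_CUBIC))
hsv=cv2.cvtColor(im,cv2.COLOR_BGR2HSV)
m=cv2.inRange(hsv,(105,120,50),(125,255,255)); m[:200]=0;m[300:]=0;m[:,330:]=0
c=max(cv2.findContours(m,0,2)[0],key=cv2.contourArea); r=cv2.minAreaRect(cv2.convexHull(c)); print(r,cv2.boxPoints(r))
print(cast(d,r[0],.03),cast(d,cv2.boxPoints(r),.03))
E
```

```text
((252.0304718017578, 244.72561645507812), (62.50425338745117, 43.84132385253906), 6.340191841125488) [[218.54877 263.06097]
 [223.39023 219.48781]
 [285.51218 226.39026]
 [280.67072 269.96344]]
[[0.46391194 0.15820461 0.03      ]] [[0.41650128 0.22196358 0.03      ]
 [0.51017021 0.2268544  0.03      ]
 [0.51193982 0.09364206 0.03      ]
 [0.41853742 0.09094386 0.03      ]]
```

View pics/crop1.png

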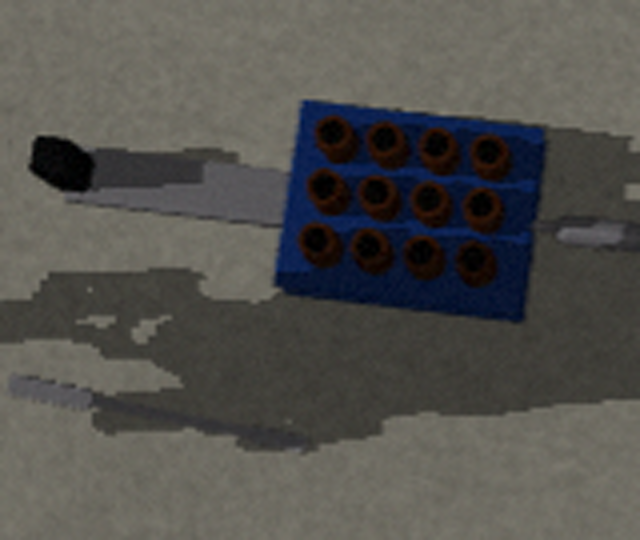

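View pics/crop2.png

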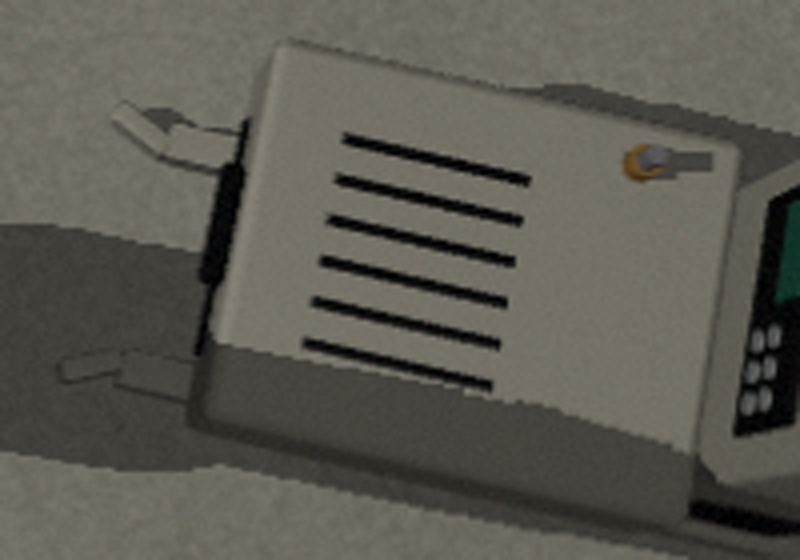

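Crop 1 shows the grip top at crop (45,157), the 12 vial rims, and the strike nose at (560+,235). Crop 2 shows the rail inner knees at about (165,158) and (120,351), and the head slots running from (345,138) to (530,182).

```bash
python3 - <<'E'
from h import *
d=viewer.get_image("top")
c1=lambda p:np.array(p,float)/4+[150,195]-.4
c2=lambda p:np.array(p,float)/4+[345,190]-.4
V=cast(d,c1([(335,133),(386,140),(438,147),(491,153),(327,187),(378,193),(430,200),(483,207),(320,240),(371,247),(423,252),(476,259)]),.066).reshape(3,4,3)
c=V.mean((0,1)); ux=(V[:,3]-V[:,0]).mean(0); uy=(V[0]-V[2]).mean(0)
print("rack",c,np.degrees(np.arctan2(ux[1],ux[0])),np.degrees(np.arctan2(-uy[0],uy[1])),np.linalg.norm(ux)/3,np.linalg.norm(uy)/2)
u=ux/np.linalg.norm(ux); print("grip pred",c-.185*u,"pix",proj(d,[*(c-.185*u)[:2],.06])[0], "tip pix",proj(d,[*(c+.127*u)[:2],.02])[0])
print("grip seen",cast(d,c1([(48,157)]),.06))
L=cast(d,c2([(113,115),(165,158),(215,172)]),.022);Rr=cast(d,c2([(60,364),(120,351),(195,362)]),.022)
print(L,Rr)
s=cast(d,c2([(345,138),(337,180),(328,220),(320,262),(313,302),(304,344)]),.149);e=cast(d,c2([(530,182),(522,222),(514,262),(506,303),(499,344),(491,386)]),.149)
v=(e-s).mean(0); w=s[0]-s[-1]; print("slots",s.mean(0),e.mean(0),np.degrees(np.arctan2(v[1],v[0])),np.degrees(np.arctan2(-w[0],w[1])))
v/=np.linalg.norm(v); n=np.array([-v[1],v[0],0]);print("slot n",s.mean(0)@n,"rails n",L@n,Rr@n,"rails x",L@v,Rr@v)
E=cast(d,c2([(283,40),(738,145)]),.149);print("head corners n",E@n,E@v)
E
```

```text
rack [0.45980416 0.15599799 0.066     ] -90.03064189066559 -89.32760572424147 0.02682745629250424 0.027713960580123702
grip pred [0.4599031  0.34099796 0.066     ] pix [162.57684029 233.01399919] tip pix [312.64506603 255.06572437]
grip seen [[0.45791502 0.34268498 0.06      ]]
[[ 0.55468325 -0.08904604  0.022     ]
 [ 0.53474657 -0.11909005  0.022     ]
 [ 0.53051595 -0.14636674  0.022     ]] [[ 0.41808549 -0.0754599   0.022     ]
 [ 0.42881488 -0.10595357  0.022     ]
 [ 0.42796975 -0.14561362  0.022     ]]
slots [ 0.47594672 -0.1841542   0.149     ] [ 0.466884   -0.27292199  0.149     ] -95.8293960900961 -96.18121149817378
slot n 0.4921894037351433 rails n [0.56085895 0.54407683 0.5426385 ] [0.42358767 0.43735872 0.4405461 ] rails x [0.0322482  0.06416175 0.09172707] [0.03260611 0.06185234 0.10139313]
head corners n [0.58366455 0.58242204] [0.09727439 0.31979133]
```

```bash
python3 -m creep '[[85,[0,0,0.2],1],[85,[0,0,0.2],1],[85,[0,0,0.2],1],[85,[0,0,0.2],1],[85,[0,0,0.2],1],[85,[0,0,0.2],1],[85,[0,0,0.2],1],[85,[0,0,0.2],1]]' 60; python3 -m creep '[[85,[0,0,0.2],1],[85,[0,0,0.2],1],[85,[0,0,0.2],1],[85,[0,0,0.2],1],[85,[0,0,0.2],1],[85,[0,0,0],0.3],[85,[0,0,0],0]]'
```

```text
t: 1.2
tool_pos: [0.2914, 0.6637, 0.1668]
tcp_rot: [0.529, 0.849, -0.0, 0.0]
wrist_force: [-1.2, -0.3, -0.2]
width: 0.0852
t: 2.08
tool_pos: [0.2915, 0.6639, 0.1274]
tcp_rot: [0.708, 0.706, 0.0, 0.0]
wrist_force: [1.0, -0.8, 0.1]
width: 0.0851
```

```bash
python3 -m creep '[[85,[-0.8,0.42,0],0],[85,[-0.8,0.42,0],0],[85,[-0.8,0.42,0],0],[85,[-0.8,0.42,0],0],[85,[-0.8,0.42,0],0],[85,[-0.8,0.42,0],0],[85,[-0.8,0.42,0],0],[85,[-0.8,0.42,0],0]]'; python3 -m creep '[[85,[-0.8,0.42,0],0],[85,[-0.8,0.42,0],0],[85,[0,0,0],0],[85,[0,0,0],0]]'
python3 - <<'E'
from h import *
d=viewer.get_image("wrist"); cv2.imwrite("pics/w1.png",d["color"])
print(d["position"],proj(d,[[.459,.342,.06],[.46,.156,.066],[.459,.342,.02]]),status.observe()["tool_pos"])
E
```

```text
t: 3.08
tool_pos: [0.4258, 0.4065, 0.1279]
tcp_rot: [0.708, 0.706, 0.001, -0.0]
wrist_force: [-0.1, -0.0, -0.1]
width: 0.0852
t: 3.58
tool_pos: [0.4585, 0.3438, 0.1277]
tcp_rot: [0.708, 0.706, 0.001, -0.0]
wrist_force: [-0.6, 0.5, 0.9]
width: 0.0852
[0.45760419 0.40988059 0.26932484] [[322.18803351 258.50888677]
 [323.82675311 487.49672649]
 [321.82535885 242.63022417]] [0.45811296 0.34426574 0.1275904 ]
```

View pics/w1.png

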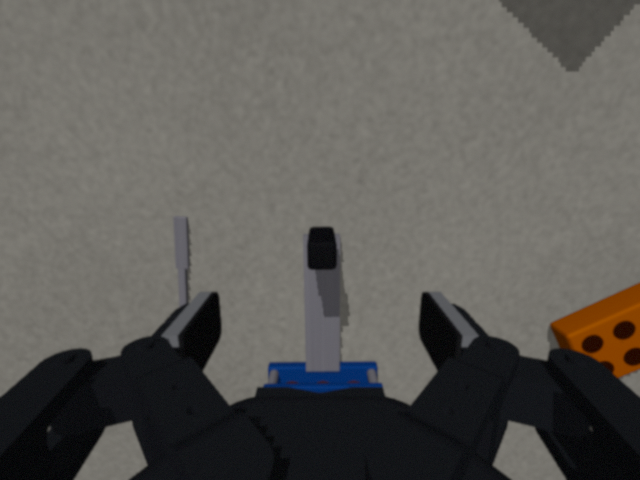

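The wrist view shows the post top at about (322,256), within 2 px of the prediction and square to the jaws. The spatula is well clear on the left, so I'll descend and grip.

```bash
python3 -m creep '[[85,[0,0,0.6],0],[85,[0,0,0.6],0],[85,[0,0,0.6],0],[85,[0,0,0.6],0],[85,[0,0,0.2],0],[85,[0,0,0],0]]' 60; python3 -m creep '[[15,[0,0,0],0],[15,[0,0,0],0],[15,[0,0,0],0],[15,[0,0,0],0],[15,[0,0,0],0],[15,[0,0,0],0]]' 60
```

```text
t: 4.38
tool_pos: [0.4579, 0.3437, 0.0231]
tcp_rot: [0.708, 0.706, -0.0, -0.0]
wrist_force: [-0.7, 0.4, -0.6]
width: 0.0851
t: 5.12
tool_pos: [0.4589, 0.3434, 0.0236]
tcp_rot: [0.708, 0.706, 0.001, 0.0]
wrist_force: [1.7, 0.6, 3.3]
width: 0.0192
```

```bash
python3 -m creep '[[15,[0,0,0],0],[15,[0,0,0],0.2],[15,[0,0,0],0.3],[15,[0,0,0],0.3],[15,[0,0,0],0.2],[15,[0,0,0],0.14],[15,[0,0,0],0]]' 100; python3 -m creep '[[15,[-0.3,0.22,0],0],[15,[-0.3,0.22,0],0],[15,[-0.3,0.22,0],0],[15,[-0.3,0.22,0],0],[15,[-0.3,0.22,0],0],[15,[-0.3,0.22,0],0],[15,[-0.3,0.22,0],0],[15,[-0.3,0.2,0],0]]';python3 -m creep '[[15,[0,0,0],0],[15,[0,0,0],0]]'
python3 - <<'E'
from h import *
s=status.observe(); p=s["tool_pos"]; v=np.array([-.1016,-.9948]); n=np.array([.9948,-.1016])
print(p,p[:2]@n-.4915,p[:2]@v-.094,np.degrees(R.from_quat(s["tcp_rot"]).as_matrix()[:2,0]@v))
d=viewer.get_image("top"); cv2.imwrite("pics/top2.png",cv2.resize(d["color"][190:330,180:420],None,fx=3.33,fy=3.33,interpolation=cv2.INTER_CUBIC))
E
```

```text
t: 6.0
tool_pos: [0.4585, 0.3432, 0.0233]
tcp_rot: [0.743, 0.67, 0.0, 0.0]
wrist_force: [4.7, -0.3, 4.6]
width: 0.0189
t: 7.0
tool_pos: [0.5159, 0.2425, 0.0234]
tcp_rot: [0.742, 0.67, -0.0, -0.002]
wrist_force: [-2.2, 7.5, 8.8]
width: 0.0188
t: 7.25
tool_pos: [0.5169, 0.2402, 0.0232]
tcp_rot: [0.743, 0.669, -0.001, -0.0]
wrist_force: [1.9, -1.3, 4.9]
width: 0.0188
[0.5168555  0.24024556 0.0231854 ] -0.0017411013957162602 -0.38550880036962565 -57.29414652310952
```

View pics/top2.png

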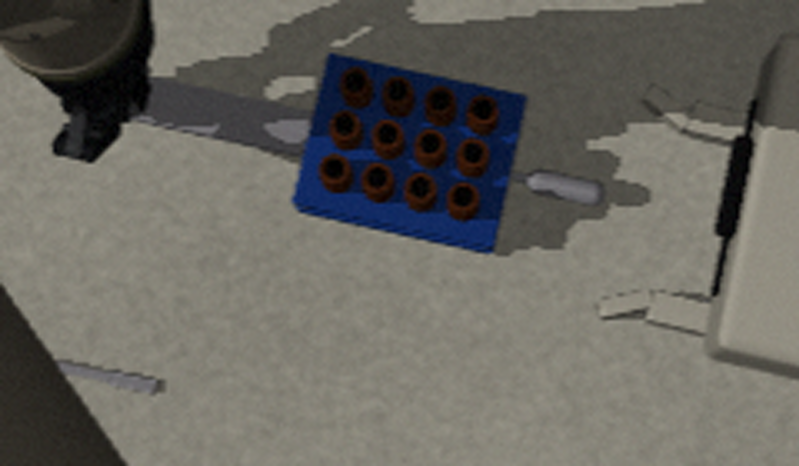

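```bash
python3 - <<'E'
from h import *
d=viewer.get_image("top"); c1=lambda p:np.array(p,float)/3.33+[180,190]-.35
V=cast(d,c1([(355,83),(398,92),(440,101),(483,110),(345,127),(388,135),(430,145),(472,154),(336,170),(378,179),(421,188),(463,197)]),.066).reshape(3,4,3)
c=V.mean((0,1)); ux=(V[:,3]-V[:,0]).mean(0); uy=(V[0]-V[2]).mean(0)
v=np.array([-.1016,-.9948]); n=np.array([.9948,-.1016])
print("rack",c,np.degrees(np.arctan2(ux[1],ux[0])),np.degrees(np.arctan2(-uy[0],uy[1])),"n",c[:2]@n,"x",c[:2]@v)
T=cast(d,c1([(580,190)]),.02)[0,:2];print("strike n",T@n)
L=cast(d,c1([(643,93),(685,131),(735,143)]),.022)[:,:2];Rr=cast(d,c1([(603,303),(648,291),(714,297)]),.022)[:,:2]
print(L@n,Rr@n,L@v,Rr@v)
p=status.observe()["tool_pos"][:2];print("tcp n",p@n,p@v)
# predicted pixel check in wrist view not needed
E
```

```text
rack [0.49788306 0.05467593 0.066     ] -94.96634322609013 -94.89236608270747 n 0.4897389935859871 x -0.10497652965998824
strike n 0.49165712297021696
[0.56245847 0.54406299 0.54362074] [0.42402785 0.43782644 0.44347675] [0.03165578 0.06306165 0.095914  ] [0.03491795 0.06097288 0.10231244]
tcp n 0.48971863470863986 -0.2914929187621025
```

```bash
python3 -m creep '[[15,[-0.2,0.02,0],0.06],[15,[-0.3,0.02,0],0],[15,[-0.3,0,0],0],[15,[-0.3,0,0],0],[15,[-0.3,0,0],0],[15,[-0.3,0,0],0],[15,[-0.2,0,0],0],[15,[0,0,0],0]]'
python3 -m creep '[[15,[-0.15,0,0],0],[15,[-0.15,0,0],0],[15,[-0.15,0,0],0],[15,[0,0,0],0]]'
python3 - <<'E'
from h import *
v=np.array([-.1016,-.9948]); n=np.array([.9948,-.1016])
s=status.observe();p=s["tool_pos"][:2];f=s["wrist_force"];print("tcp n",p@n-.4912,"X",p@v-.094+.1865,"F",f[:2]@v,f[:2]@n,f[2],s["moment"])
d=viewer.get_image("top"); cv2.imwrite("pics/top3.png",cv2.resize(d["color"][190:330,240:440],None,fx=4,fy=4,interpolation=cv2.INTER_CUBIC))
E
```

```text
t: 8.35
tool_pos: [0.5104, 0.1657, 0.0234]
tcp_rot: [0.744, 0.668, 0.0, -0.001]
wrist_force: [2.0, 2.1, 6.3]
width: 0.0184
t: 8.85
tool_pos: [0.5085, 0.1486, 0.0235]
tcp_rot: [0.744, 0.668, 0.0, -0.001]
wrist_force: [0.8, 4.3, 6.3]
width: 0.019
tcp n -0.00039141701686234986 X -0.10696473672710116 F -4.340100907611511 0.34483758432608974 6.255849921607034 [ 0.308886   -0.46359892  0.11791853]
```

View pics/top3.png

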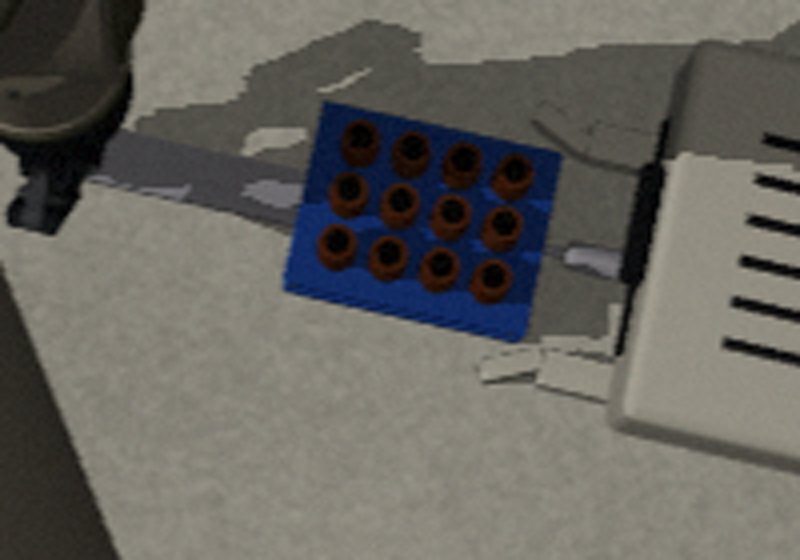

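The rack front is between the lead-ins, with corners at (523,341) and (562,153) and knees at about (540,348) and (590,160). It looks centred and the force is only friction, so I'll keep going slowly.

```bash
cat > f.py <<'E'
from h import *
v=np.array([-.1016,-.9948]); n=np.array([.9948,-.1016])
s=status.observe();p=s["tool_pos"][:2];f=s["wrist_force"];print("n",round(p@n-.4912,4),"X",round(p@v-.094+.1865,4),"Fv,Fn,Fz",f[:2]@v,f[:2]@n,f[2],s["moment"].round(2))
E
python3 -m creep '[[15,[-0.1,0,0],0],[15,[-0.1,0,0],0],[15,[-0.1,0,0],0],[15,[-0.1,0,0],0]]'; python3 f.py
python3 -m creep '[[15,[-0.1,0,0],0],[15,[-0.1,0,0],0],[15,[-0.1,0,0],0],[15,[-0.1,0,0],0]]'; python3 f.py
python3 -m creep '[[15,[0,0,0],0]]'; python3 f.py
```

```text
t: 9.4
tool_pos: [0.5069, 0.1337, 0.0235]
tcp_rot: [0.744, 0.668, 0.001, -0.001]
wrist_force: [0.9, 6.7, 8.0]
width: 0.0187
n -0.0005 X -0.092 Fv,Fn,Fz -6.770814148721796 0.16641775579706305 7.971076521942125 [ 0.99 -0.28  0.08]
t: 9.9
tool_pos: [0.5052, 0.1177, 0.0235]
tcp_rot: [0.744, 0.668, 0.001, -0.001]
wrist_force: [0.2, 7.2, 8.3]
width: 0.0186
n -0.0006 X -0.076 Fv,Fn,Fz -7.150898199649339 -0.5151856170181102 8.349655235686676 [ 0.99 -0.33 -0.01]
t: 10.02
tool_pos: [0.5051, 0.1171, 0.0235]
tcp_rot: [0.744, 0.668, 0.0, -0.001]
wrist_force: [0.5, 4.5, 7.9]
width: 0.0188
n -0.0006 X -0.0753 Fv,Fn,Fz -4.499262168838459 0.09313323376274055 7.850623917484761 [ 0.48 -0.37  0.17]
```

```bash
python3 -m creep '[[15,[0,0,-0.01],0],[15,[0,0,0],0]]'; python3 f.py
python3 -m creep '[[15,[-0.1,0,0],0],[15,[-0.1,0,0],0],[15,[-0.1,0,0],0],[15,[-0.1,0,0],0],[15,[-0.1,0,0],0],[15,[-0.1,0,0],0]]'; python3 f.py
```

```text
t: 10.28
tool_pos: [0.5051, 0.117, 0.0238]
tcp_rot: [0.744, 0.668, 0.0, -0.001]
wrist_force: [1.2, 4.0, 5.4]
width: 0.0184
n -0.0006 X -0.0752 Fv,Fn,Fz -4.12671607063308 0.8296842945071837 5.371139166696841 [ 0.52 -0.49  0.13]
t: 11.02
tool_pos: [0.5024, 0.0934, 0.0237]
tcp_rot: [0.744, 0.668, 0.0, -0.001]
wrist_force: [0.7, 4.6, 6.2]
width: 0.0186
n -0.0009 X -0.0514 Fv,Fn,Fz -4.639815721937395 0.20871641860556478 6.186264028979203 [ 0.78 -0.47  0.17]
```

```bash
python3 -m creep '[[15,[0,0,-0.015],0],[15,[-0.1,0,0],0],[15,[-0.1,0,0],0],[15,[-0.1,0,0],0],[15,[-0.1,0,0],0],[15,[-0.1,0,0],0],[15,[-0.1,0,0],0],[15,[-0.1,0,0],0]]'; python3 f.py
python3 -m creep '[[15,[-0.1,0,0],0],[15,[-0.05,0,0],0],[15,[0,0,0],0],[15,[0,0,0],0]]'; python3 f.py
python3 - <<'E'
from h import *
d=viewer.get_image("scene"); cv2.imwrite("pics/s4.png",cv2.resize(d["color"][170:330,120:440],None,fx=2.5,fy=2.5,interpolation=cv2.INTER_CUBIC))
E
```

```text
t: 12.02
tool_pos: [0.5, 0.0631, 0.0243]
tcp_rot: [0.744, 0.668, -0.0, -0.0]
wrist_force: [-0.0, 1.2, -1.4]
width: 0.0188
n -0.0002 X -0.0211 Fv,Fn,Fz -1.1655943304806196 -0.1688500919240417 -1.3873940243002902 [ 0.44 -0.05 -0.01]
t: 12.52
tool_pos: [0.4994, 0.0571, 0.0242]
tcp_rot: [0.744, 0.668, -0.0, 0.0]
wrist_force: [-0.8, -1.1, -2.1]
width: 0.0185
n -0.0002 X -0.015 Fv,Fn,Fz 1.1922348963769527 -0.69194567089895 -2.120016951957719 [ 0.   -0.11  0.07]
```

View pics/s4.png

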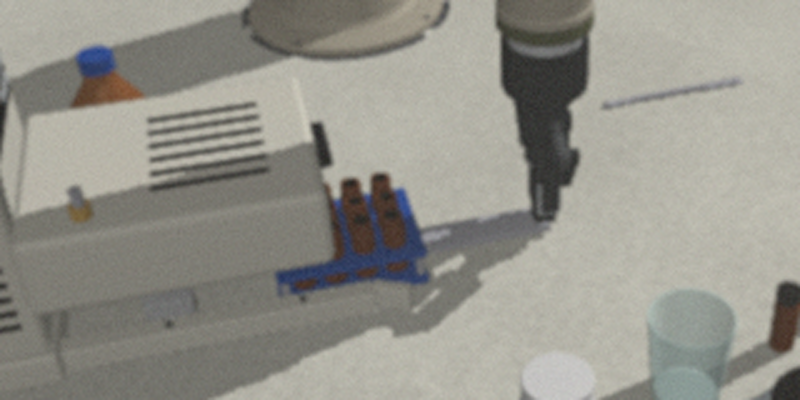

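Rack looks level and is under the head between the rails, with the vials clear at crop (350–400, 180–250). Now feeling for the catch.

```bash
python3 -m creep '[[15,[-0.05,0,0.008],0],[15,[-0.05,0,0],0],[15,[-0.05,0,0],0],[15,[-0.05,0,0],0]]' >/dev/null; python3 f.py
python3 -m creep '[[15,[-0.05,0,0],0],[15,[-0.05,0,0],0]]'>/dev/null; python3 f.py
python3 -m creep '[[15,[-0.05,0,0],0],[15,[-0.05,0,0],0]]'>/dev/null; python3 f.py
python3 -m creep '[[15,[-0.05,0,0],0],[15,[-0.05,0,0],0]]'>/dev/null; python3 f.py
python3 -m creep '[[15,[-0.05,0,0],0],[15,[-0.05,0,0],0]]'>/dev/null; python3 f.py
```

```text
n -0.0002 X -0.0074 Fv,Fn,Fz -1.4858535930688384 1.2048369086512627 -1.231983480253761 [ 0.39 -0.06 -0.01]
n -0.0002 X -0.0032 Fv,Fn,Fz -1.3215802956147684 0.5463511863128394 -1.5625409921098756 [ 0.37 -0.13  0.07]
n -0.0003 X 0.0007 Fv,Fn,Fz -1.8892026626530998 -0.39110939983490306 -1.118461869478755 [ 0.39 -0.13  0.09]
n -0.0 X 0.0041 Fv,Fn,Fz -5.563300145145294 0.9579555996417283 0.39702420979468644 [ 1.23 -0.15  0.16]
n 0.0 X 0.0072 Fv,Fn,Fz -8.354923038900182 1.1374996211347208 0.1934179592402328 [ 1.59 -0.1   0.08]
```

```bash
for i in 1; do :; done
python3 -m creep '[[15,[-0.05,0,0],0],[15,[-0.05,0,0],0]]'>/dev/null; python3 f.py
python3 -m creep '[[15,[-0.05,0,0],0],[15,[-0.05,0,0],0]]'>/dev/null; python3 f.py
python3 -m creep '[[15,[-0.05,0,0],0],[15,[-0.05,0,0],0]]'>/dev/null; python3 f.py
```

```text
n -0.0 X 0.0117 Fv,Fn,Fz -3.353010782999455 -0.2635801779047347 -0.823289156991864 [ 0.96 -0.19  0.17]
n -0.0002 X 0.0165 Fv,Fn,Fz -4.183382700320435 0.771447858886247 -0.7766968491599076 [ 0.89 -0.24  0.18]
n -0.0003 X 0.0207 Fv,Fn,Fz -3.8698956296433695 1.2522785109515335 -1.053987434715897 [ 0.87 -0.35  0.28]
```

Catch found: resistance from X≈0.003 to 0.011, so home should be at X≈0.053.

```bash
python3 -m creep '[[15,[-0.05,0,0],0],[15,[-0.05,0,0],0],[15,[-0.05,0,0],0],[15,[-0.05,0,0],0]]'>/dev/null; python3 f.py
python3 -m creep '[[15,[-0.05,0,0],0],[15,[-0.05,0,0],0],[15,[-0.05,0,0],0],[15,[-0.05,0,0],0]]'>/dev/null; python3 f.py
python3 -m creep '[[15,[-0.025,0,0],0],[15,[-0.025,0,0],0],[15,[-0.025,0,0],0]]'>/dev/null; python3 f.py
python3 -m creep '[[15,[-0.025,0,0],0],[15,[-0.025,0,0],0]]'>/dev/null; python3 f.py
python3 -m creep '[[15,[-0.025,0,0],0],[15,[-0.025,0,0],0]]'>/dev/null; python3 f.py
```

```text
n -0.0004 X 0.0287 Fv,Fn,Fz -4.458114092543428 1.4672939118541166 -0.3033241173266028 [ 0.81 -0.38  0.29]
n -0.0005 X 0.0367 Fv,Fn,Fz -3.8464922846111365 1.409247474712184 -1.4160861409176881 [ 0.81 -0.38  0.4 ]
n -0.0006 X 0.0397 Fv,Fn,Fz -4.414716831391828 1.6303106935334564 -0.7063355914534364 [ 0.82 -0.43  0.34]
n -0.0005 X 0.0416 Fv,Fn,Fz -4.075236729303248 0.5255548748710678 -0.42835037935281023 [ 0.83 -0.4   0.31]
n -0.0006 X 0.0437 Fv,Fn,Fz -4.021262766685469 1.64194685460077 -0.42238826814376207 [ 0.85 -0.41  0.34]
```

```bash
python3 -m creep '[[15,[-0.025,0,0],0],[15,[-0.025,0,0],0]]'>/dev/null; python3 f.py
python3 -m creep '[[15,[-0.025,0,0],0],[15,[-0.025,0,0],0]]'>/dev/null; python3 f.py
python3 -m creep '[[15,[-0.025,0,0],0]]'>/dev/null; python3 f.py
python3 -m creep '[[15,[-0.025,0,0],0]]'>/dev/null; python3 f.py
```

```text
n -0.0006 X 0.0456 Fv,Fn,Fz -4.346801748796585 0.8505537971229495 -0.5968926504723178 [ 0.85 -0.37  0.39]
n -0.0006 X 0.0477 Fv,Fn,Fz -3.324096867337309 1.2925989872736756 -0.7957758438635534 [ 0.74 -0.36  0.41]
n -0.0006 X 0.0489 Fv,Fn,Fz -1.1948605791129954 1.6622761032436069 -1.6785815753500817 [ 0.5  -0.41  0.35]
n -0.0006 X 0.0501 Fv,Fn,Fz -1.1382272712852 2.5617498745323863 -0.5604291312739333 [ 0.29 -0.41  0.43]
```

The catch is now pulling (Fv dropping). I'll go in single small rows until the stop is felt.

```bash
python3 -m creep '[[15,[-0.025,0,0],0]]'>/dev/null; python3 f.py
python3 -m creep '[[15,[-0.025,0,0],0]]'>/dev/null; python3 f.py
python3 -m creep '[[15,[-0.02,0,0],0]]'>/dev/null; python3 f.py
```

```text
n -0.0007 X 0.0512 Fv,Fn,Fz 0.040700896939236335 1.9102882997200639 -0.9744000655628173 [ 0.15 -0.45  0.41]
n -0.0007 X 0.0521 Fv,Fn,Fz -0.14849242722180322 1.804778473099696 -1.989415831408114 [-0.01 -0.35  0.37]
n -0.0007 X 0.0528 Fv,Fn,Fz 1.211590458302262 1.4963193212955348 -1.574743915880005 [-0.09 -0.42  0.39]
```

```bash
python3 -m creep '[[15,[-0.02,0,0],0]]'>/dev/null; python3 f.py
python3 -m creep '[[15,[0,0,0],0]]'>/dev/null; python3 f.py
```

```text
n -0.0007 X 0.0535 Fv,Fn,Fz -1.1339585273327597 1.0078406264678863 -1.0678865726244295 [ 0.22 -0.49  0.29]
n -0.0006 X 0.0535 Fv,Fn,Fz 1.8227323114064402 1.6931863352821614 -1.3285423771269134 [-0.3  -0.36  0.35]
```

```bash
for i in 1 ; do python3 -m creep '[[15,[-0.02,0,0],0]]'>/dev/null; done; python3 f.py
python3 -m creep '[[15,[-0.02,0,0],0]]'>/dev/null; python3 f.py
```

```text
n -0.0005 X 0.0536 Fv,Fn,Fz -3.2834439541543023 1.7081261569146784 -0.6912168364371568 [ 0.65 -0.37  0.23]
n -0.0004 X 0.0536 Fv,Fn,Fz -7.834217674587353 2.167315262284755 -0.297196931839582 [ 1.43 -0.5   0.13]
```

X has stopped at 0.0536 while the force climbs, which is the stop, right where the catch predicted it. One more small press, then let go.

```bash
python3 -m creep '[[15,[-0.01,0,0],0],[15,[0,0,0],0]]'>/dev/null; python3 f.py
python3 -m creep '[[15,[0.02,0,0],0],[15,[0,0,0],0]]'>/dev/null; python3 f.py
```

```text
n -0.0003 X 0.0536 Fv,Fn,Fz -6.654651411985141 0.1843087239241781 0.23333391367538775 [ 1.31 -0.46  0.1 ]
n -0.0004 X 0.0536 Fv,Fn,Fz -6.965800289502135 1.2076039645340095 0.0852877694516827 [ 1.03 -0.57  0.18]
```

```bash
python3 -m creep '[[30,[0,0,0],0],[50,[0,0,0],0],[60,[0,0,0],0],[60,[0,0,0],0],[60,[0,0,0],0]]'; python3 f.py
python3 -m creep '[[60,[0,0,-0.2],0],[60,[0,0,-0.6],0],[60,[0,0,-0.8],0],[60,[0,0,-0.8],0],[60,[0.5,0,-0.8],0],[60,[0.8,0,0],0],[60,[0.8,0,0],0],[60,[0,0,0],0]]'
python3 - <<'E'
from h import *
d=viewer.get_image("top"); im=d["color"]; cv2.imwrite("pics/top5.png",cv2.resize(im[190:330,280:480],None,fx=4,fy=4,interpolation=cv2.INTER_CUBIC))
d=viewer.get_image("scene"); im=d["color"]; cv2.imwrite("pics/s5.png",im)
E
```

```text
t: 19.45
tool_pos: [0.4918, -0.012, 0.024]
tcp_rot: [0.744, 0.668, -0.0, 0.0]
wrist_force: [0.3, 1.3, 0.2]
width: 0.0601
n -0.0007 X 0.0545 Fv,Fn,Fz -1.3714856954392822 0.17539490450710007 0.19165281154401967 [ 0.03 -0.1   0.02]
t: 20.45
tool_pos: [0.5012, 0.0741, 0.1526]
tcp_rot: [0.743, 0.669, 0.001, -0.0]
wrist_force: [-0.1, 0.2, -0.2]
width: 0.0598
```

View pics/top5.png

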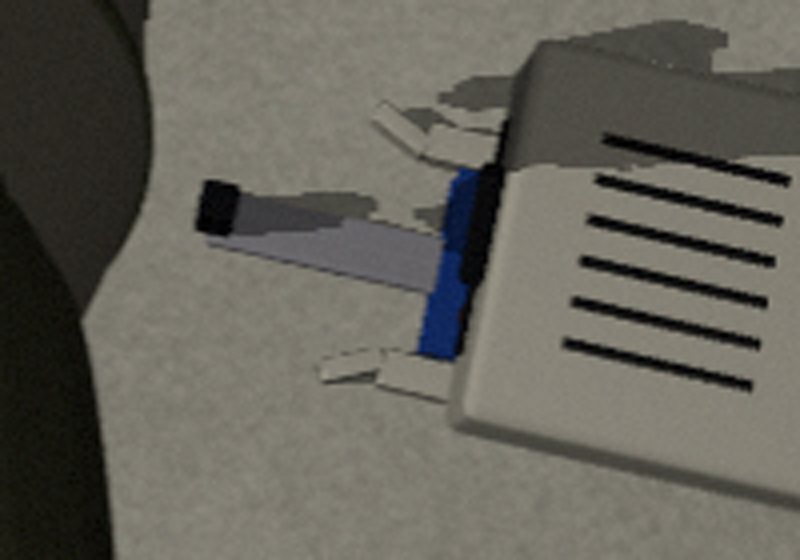

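View pics/s5.png

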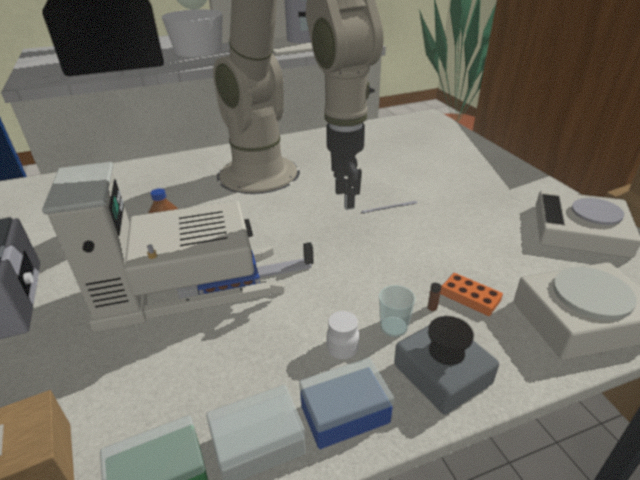

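The rack sits between the rails, its grip top at crop (215,205). The other items are undisturbed and the arm is clear. One quick numeric check, then hand in.

```bash
python3 - <<'E'
from h import *
from bench import job
d=viewer.get_image("top"); g=cast(d,[[280+217/4-.4,190+206/4-.4]],.06)[0,:2]
v=np.array([-.1016,-.9948]); n=np.array([.9948,-.1016]); print("grip-> X",g@v-.094+.185,"n",g@n-.4912)
print(job.close_job())
E
```

```text
grip-> X 0.05287073174633153 n -0.004964966304343732
the job is handed in; nothing more can be done
None
```

I slid the rack between the guide rails and pressed it home against the depth stop, then let go and lifted the arm clear. The job was handed in at about 20.5 s of the 54 s.

- **Catch:** going in, pushing got harder from dock x ≈ 3 to 11 mm, then eased. Near 48 mm the catch began pulling the rack in, and the rack stopped hard at about 53.6 mm. That fits the roughly 53 mm expected from where the catch began. I read the snap from these forces, because the rollers can't be seen.
- **Force:** the highest push I read was about 8 N, both at the catch and at the stop (limit 15 N).
- **After release:** the camera put the rack about 52.9 mm in, consistent with the stop.
- **A check that disagreed:** that same picture put the grip about 5 mm to one side, while the gripper had read within 1 mm of the centre line while holding it. I picked the grip pixel by eye, and the rails leave the rack body only about 2.5 mm of play each way, so I trust the gripper reading. I did not measure it again.
- **Surroundings:** in the last pictures the other bench items look undisturbed. The rack looked level during insertion, when I could last see it well. I did not measure either.

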